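# Clamp the ink pot in the bench shaker

## Robot

A 6-joint arm with a two-finger parallel gripper is mounted at the origin on the work surface. World frame = base frame: x ahead of the robot, y to its left, z up, the work surface at z = 0. Lengths are in mm, angles in degrees, forces in N, time in s.
With the tool pointing down it reaches from about 400 to 925 mm from the base axis. Payload 12.5 kg.
Tool frame: the origin (TCP) lies on the centre line of the jaws, within the pads' length; the fingertips stand 19 mm ahead of it and the grasp point (between the pads) is the TCP; z points along the fingers, y is the line along which they close (so a half turn about z gives the same grasp; the last joint's range is limited). The gripper opens to 95 mm and grips with 3 to 60 N. Pads are 20 mm wide; open, the fingers measure 119 mm over their backs; the gripper's body (75 mm by 180 mm) begins 59 mm behind the grasp point.
Start: joints at [-74.29, 28.126, 89.318, -0, 62.55, -6.05], TCP at [231.732, -580.469, 233.661] pointing down, gripper open.
Joint ranges: [-177.58, 177.58], [-47.91, 125.51], [2.72, 160], [-65.01, 245.01], [3.68, 167.84], [-153.87, 153.87]. Speed limits (degrees/s): [127.2, 127.2, 159.86, 180, 180, 180].

## Interface

Orientations are given as a 3x3 rotation matrix whose columns are the frame's x, y, z axes.
In Python, from rig import robot gives the robot as it stands. The module is installed in compiled form; this text tells all that it offers.
- The arm moves only by the shell command python3 -m pendant 'ROWS' [OPENING] [FORCE]. ROWS is JSON, a list of rows, each a list of 6 numbers: the shift along the tool's x, y, z each as a share of 20 cm, from -1 to 1, then the turn, a rotation vector about the tool's x, y, z each as a share of 45 degrees, from -1 to 1. In form: [[tx, ty, tz, rx, ry, rz], ...]. A call has 1 to 10 rows; each row is the pose to reach, as a shift and turn from the pose commanded when the call began, along the tool's axes at that moment; what a row does not reach only later rows make up. A row lasts 1/8 s, in which the tool goes at most 62.5 mm and 10.7 degrees, less where a joint would pass 70% of its speed; a pose out of reach is approached as far as the arm can. A call with a number of a shift or a turn outside -1 to 1 is refused whole. A call with a gripper value outside its range is refused whole. OPENING is the gripper's target within -1 to 1 (fully open at 1, half-way at 0, shut at -1), set as the call begins (- or left out, the last holds). The fingers move at their own pace and stop on an object; FORCE is the grip in N (left out, the last holds). Time passes only in rows, so rows that repeat a pose let the fingers close. It gives the time, the measured TCP pose, the force, the opening and the grip force at its end, in the units of the state.
- robot.observe(): the state, without advancing time (a new reading comes with each control period).
- robot.grab_frame(name): name is "scene" or "top" or "wrist"; returns the picture (400x640x3 uint8, blue, green, red); there is no depth.
- robot.get_calibration(name): a dict with "K" (3x3 intrinsics, pixels), "eye" and "orientation" of the camera in the world; the wrist camera has in their place "tool_from_camera" (4x4, takes a point from camera to tool coordinates, whose origin is the TCP and whose axes are the flange's). Camera axes: x right, y up, looking along -z (the intrinsics and any distortion apply to the point x, -y, -z); pixel columns grow to the right and rows downward; lengths in mm; the calibration is good to about 2 mm. A picture is of the moment at which its call begins: read the wrist's pose just before it. get_calibration takes no time and is no camera call.
- robot.finish_job(): hands the job in; it is judged then, once.
The state is a dict: "clock": time; "joint_positions": joint angles; "qd": joint speeds; "joint_torque": joint torques, N m; "eef_pos": TCP position; "eef_rot": TCP orientation; "contact_force": force on the tool from outside, world axes, zero at the start; "ft_torque": the same for the moment, N m; "finger_gap": opening from 0.0 (shut) to 1.0 (fully open); "grasp_force": force on a finger pad.
Only numpy, scipy, OpenCV 4.12 (cv2) and the standard library are available. Lean on these libraries where they do the work, as an engineer would, in place of code of your own. Each camera call takes 0.05 s, during which the arm holds its last target. There are 200 camera calls.

## Task

Get the pink-lidded ink pot ready for mixing: with the fingertips push it along the shaker's platform until it sits fully home against the back stop, then flip the red-knobbed clamp lever over past its centre, towards the open front of the shaker, so that it snaps down level over the pot's lid. Only push: never lift or tip the pot, and leave the other pots, the spatula, the brush and the cup where they are. Finish with the hand clear of everything.

Things in the scene. Friction and masses are not known exactly. Their poses are not given: they have to be found in the camera images.
- shaker: blue bench shaker, fixed, 210 x 150 mm. Origin on the bench top (z = 0) straight below where the pot's centre belongs when home; x points from the open front to the back stop, z up; yaw within 0.4 rad of world x. Housing spans own x -120 to +90 mm; steel platform top 60 mm up. Fences 20 mm high on it, inner faces at own y -38 and +38 mm, x -115 to +30 mm; front open
- pot_home (a point): point on the platform where the centre of the pot's underside belongs, 60 mm above the shaker's origin; axes as the shaker's. The back stop's face is 32.5 mm behind it (+x; it meets the pot's wall), 76 mm wide, 40 mm high above the platform
- pot: pink-lidded white ink pot, loose, 0.28 to 0.56 kg: wall 64 mm across, lid (top 14 mm) 68 mm, 75 mm tall; origin at the centre of its underside, z up. Starts upright on the platform between the fences, 50 to 70 mm short of home towards the open front. Slides with a few newtons; best pushed level towards the shaker's +x, 25 to 45 mm above the platform
- lever (a joint): clamp lever angle, rad: 0 = open, leaning back 0.45 beyond upright, away from the open front; 0.45 = upright; 2.02 = closed, level over the pot towards the front. Over-centre spring: returns to 0 below about 0.55, snaps to 2.02 by itself above about 0.7; 3 to 5 N at the knob start it. Steel bar 10 mm thick, 16 mm wide, 104 mm long from the pivot, knob at its end
- lever_knob (a point): centre of the red ball knob, 24 mm in diameter, 115 mm from the pivot at the lever's end. Open: 50 mm behind the pivot (own +x of the shaker) and 104 mm above it; closed: 115 mm in front of the pivot, level with it. To flip it, come down behind the knob and push it towards the open front
- lever_pivot (a point): pivot of the clamp lever, at own x +45, y 0, z 150 mm of the shaker (90 mm above the platform), turning about the shaker's y; axes as the shaker's. Carried by two cheeks behind the back stop (own x 40 to 59 mm, y within 17 mm, top 160 mm above the bench)
- lever_hook (a point): tip of the hook on the lever's front (under) side, 90 mm from the pivot, standing 22 mm out of the bar; when closed it hangs in front of the pot's lid, and a rubber pad 45 mm from the pivot ends 3 mm above the lid. If the pot is more than about 7 mm short of home the hook lands on the lid and the lever cannot close
- pot_blue: bystander: loose lidded ink pot like the pink one but with a blue lid and band, 68 mm across, 75 mm tall, standing on the bench; origin at the centre of its underside
- pot_green: bystander: loose lidded ink pot like the pink one but with a green lid and band, 68 mm across, 75 mm tall, standing on the bench; origin at the centre of its underside
- pot_yellow: bystander: loose lidded ink pot like the pink one but with a yellow lid and band, 68 mm across, 75 mm tall, standing on the bench; origin at the centre of its underside
- spatula: bystander: loose ink spatula 240 mm long lying on the bench
- brush: bystander: loose brush 180 mm long lying on the bench
- cup: bystander: loose grey open cup, 76 mm across, 90 mm tall; origin at the centre of its underside
There are look-alikes about, which are no part of the job. What is meant by the pot is not orange, and is the smaller of those in its own colour.

How it is judged:
By the outcome, as a careful person would: the job done as asked, in the order asked, and still so for the second after the job is handed in, with the robot touching nothing.
It also fails if it takes over 43 s, if anything falls off the work surface, if the arm or the gripper's body presses on something with over 40 N, if the wrist force passes 120 N, or if a joint passes its speed limit or range.

## Working session

There is one attempt and no reset: what is moved stays moved. The work goes in short steps, Python scripts to look and compute and a shell command to move; the robot and the scene stay as the last step left them, time stands still between calls to the robot, and variables do not carry over. Pictures are saved under pics/ and viewed, at most 10 in all, crops included, and the job is handed in when it is done.

```bash
mkdir -p pics; python3 - <<'E'
from rig import robot
import cv2,numpy as np
np.set_printoptions(precision=4,suppress=True)
for n in("scene","top"):
    cv2.imwrite(f"pics/{n}0.png",robot.grab_frame(n)); c=robot.get_calibration(n); print(n,c)
print(robot.get_calibration("wrist")); o=robot.observe(); print(o["clock"],o["eef_pos"],o["eef_rot"])
E
```

```text
scene {'K': array([[417.4548,   0.    , 315.2834],
       [  0.    , 417.4548, 195.0862],
       [  0.    ,   0.    ,   1.    ]]), 'eye': array([ 978.4758, -710.2539, 1289.1043]), 'orientation': array([[ 0.82  , -0.461 ,  0.3393],
       [ 0.5722,  0.6436, -0.5084],
       [ 0.016 ,  0.611 ,  0.7915]])}
top {'K': array([[507.0922,   0.    , 317.871 ],
       [  0.    , 507.0922, 198.3862],
       [  0.    ,   0.    ,   1.    ]]), 'eye': array([ 409.9797,   24.4121, 1908.4029]), 'orientation': array([[ 0.0043,  0.9989, -0.0457],
       [-1.    ,  0.004 , -0.0068],
       [-0.0066,  0.0458,  0.9989]])}
{'K': array([[342.3668,   0.    , 323.0747],
       [  0.    , 342.3668, 196.8479],
       [  0.    ,   0.    ,   1.    ]]), 'tool_from_camera': array([[  -0.0006,    0.971 ,    0.2389,   65.2324],
       [   1.    ,    0.0007,   -0.0002,   -0.1025],
       [  -0.0003,    0.2389,   -0.971 , -150.3211],
       [   0.    ,    0.    ,    0.    ,    1.    ]])}
0.1 [ 231.7066 -580.2789  233.1446] [[ 0.9287  0.3708 -0.0003]
 [ 0.3708 -0.9287  0.0009]
 [ 0.0001 -0.0009 -1.    ]]
```

View pics/scene0.png

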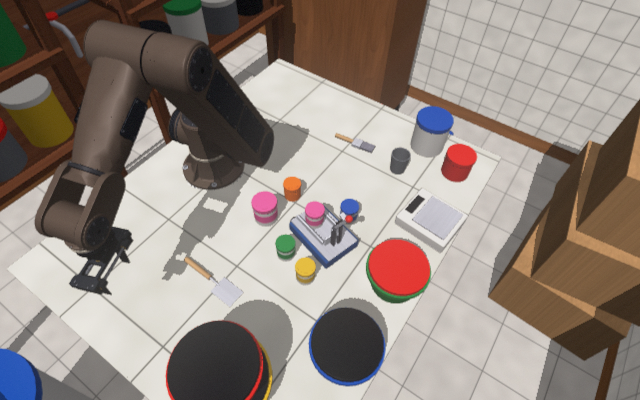

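View pics/top0.png

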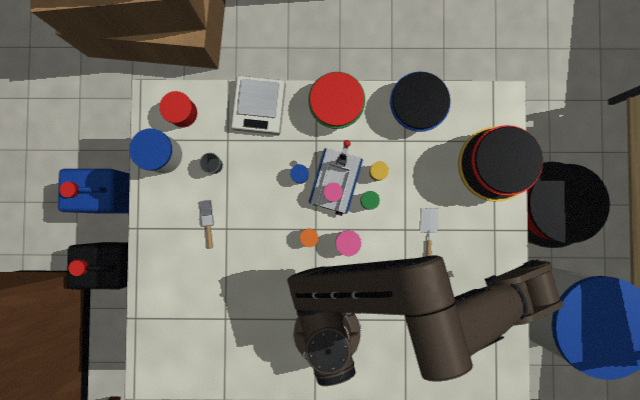

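Pink candidates in the top view are (333,191) on the shaker, small, and (348,243) on the bench, larger; the orange pot is at (308,238). The small one between the fences fits the description. I'll confirm it in an enlarged crop.

```bash
python3 - <<'E'
import cv2,numpy as np
a=cv2.imread("pics/top0.png")[130:230,280:400]; b=cv2.imread("pics/scene0.png")[175:290,255:375]
a=cv2.resize(a,(780,650)[:2] and (780,650),interpolation=cv2.INTER_CUBIC)
A=cv2.resize(cv2.imread("pics/top0.png")[135:255,285:390],None,fx=5,fy=5,interpolation=cv2.INTER_CUBIC)
cv2.imwrite("pics/topc.png",A)
E
```

```text
(no output)
```

View pics/topc.png

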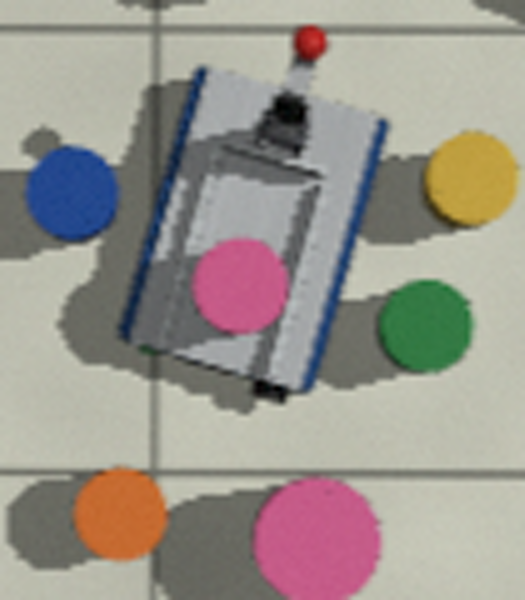

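```bash
cat > h.py <<'E'
import numpy as np
from rig import robot
np.set_printoptions(precision=4,suppress=True)
def back(K,R,e,u,v,z):
    d=R@np.array([(u-K[0,2])/K[0,0],-(v-K[1,2])/K[1,1],-1]); return e+d*(z-e[2])/d[2]
def cam(n):
    c=robot.get_calibration(n)
    if n!="wrist": return c["K"],np.array(c["orientation"]),np.array(c["eye"])
    o=robot.observe(); T=np.eye(4);T[:3,:3]=o["eef_rot"];T[:3,3]=o["eef_pos"];M=T@c["tool_from_camera"]; return c["K"],M[:3,:3],M[:3,3]
def proj(K,R,e,p):
    q=R.T@(np.array(p)-e); return K[0,2]-K[0,0]*q[0]/q[2],K[1,2]+K[1,1]*q[1]/q[2]
def totool(p):  # world target TCP -> row shares, in tool axes
    o=robot.observe(); return np.array(o["eef_rot"]).T@(np.array(p)-o["eef_pos"])/200
E
python3 - <<'E'
from h import *
c=cam("top")
f=lambda x,y,z:back(*c,285+x/5,135+y/5,z)
P=[f(*p,60) for p in((203,68),(387,122),(307,390),(122,338))]
print(np.array(P)); print([np.linalg.norm(P[i]-P[i-1]) for i in range(4)])
ax=(P[0]+P[1]-P[2]-P[3]);yaw=np.arctan2(ax[1],ax[0]);ay=P[0]-P[1]+P[3]-P[2];print(yaw,np.arctan2(-ay[0],ay[1]))
m=np.mean(P,0);X=np.array([np.cos(yaw),np.sin(yaw),0]);Y=np.array([-X[1],X[0],0]);h=m+15*X;print("home",h)
for n,p in dict(pot=(241,286,135),knob=(311,42,254),blue=(72,193,75),green=(426,325,75),yel=(472,178,75),orange=(121,514,75),bigp=(317,540,110)).items():
    q=f(*p);print(n,q,(q-h)@X,(q-h)@Y)
E
```

```text
[[ 677.3639    9.5033   60.    ]
 [ 638.0712 -125.3084   60.    ]
 [ 441.7149  -67.116    60.    ]
 [ 479.0763   67.8784   60.    ]]
[np.float64(206.70181347575712), np.float64(140.42109883088767), np.float64(204.79787377437415), np.float64(140.06917551157994)]
-0.28720726707761896 -0.2768138498858185
home [573.4422 -33.0098  60.    ]
pot [513.0588 -17.0626 135.    ] -62.42742045460533 -1.8111031846066674
knob [666.695  -59.7346 254.    ] 97.00360069777085 0.7860843891997431
blue [583.6601 104.3496  75.    ] -29.11107126021754 134.6274393122127
green [ 488.8197 -152.3301   75.    ] -47.35569607060706 -138.4042352436231
yel [ 595.6433 -185.7054   75.    ] 64.54661792441098 -140.15199274802308
orange [351.4644  67.6011  75.    ] -241.38580379703845 33.609034473827286
bigp [334.8756 -71.8921 110.    ] -217.78019648480293 -104.86960234542765
```

The crop confirms it: the small pink pot sits at (333,192) between the shaker's fences, with the red knob at (347,143). The measured positions match the given sizes: pot 62 mm short of home, knob at +97 mm against a nominal +95 mm. Next I'll move to a viewing pose above the shaker.

```bash
python3 -m pendant '[[0.2,-0.17,-0.2,0,0,0],[0.5,-0.43,-0.4,0,0,0],[0.8,-0.7,-0.58,0,0,0],[0.8,-0.7,-0.58,0,0,0],[0.8,-0.7,-0.58,0,0,0]]' -0.4
python3 -m pendant '[[0.2,-0.17,0,0,0,0],[0.5,-0.43,0,0,0,0],[0.8,-0.7,0,0,0,0],[0.8,-0.7,0,0,0,0],[0.8,-0.7,0,0,0,0]]'
python3 -m pendant '[[0.2,-0.17,0,0,0,0.2],[0.5,-0.43,0,0,0,0.45],[0.79,-0.67,0,0,0,0.7],[0.79,-0.67,0,0,0,0.85],[0.79,-0.67,0,0,0,0.85],[0.79,-0.67,0,0,0,0.85],[0.79,-0.67,0,0,0,0.85]]'
python3 - <<'E'
from h import *
import cv2
o=robot.observe();print(o["clock"],o["eef_pos"],o["eef_rot"],o["joint_positions"],o["finger_gap"])
c=cam("wrist");im=robot.grab_frame("wrist");np.savez("w1",K=c[0],R=c[1],e=c[2]);cv2.imwrite("pics/w1.png",im)
E
```

```text
clock: 0.72
eef_pos: [329.7, -389.0, 351.5]
eef_rot: [[0.927, 0.374, 0.002], [0.374, -0.927, -0.003], [0.001, 0.003, -1.0]]
contact_force: [-0.5, -0.4, 0.6]
finger_gap: 0.529
grasp_force: 0.0
clock: 1.35
eef_pos: [425.7, -200.8, 349.0]
eef_rot: [[0.928, 0.373, -0.001], [0.373, -0.928, 0.0], [-0.001, -0.001, -1.0]]
contact_force: [0.5, -0.9, -0.1]
finger_gap: 0.297
grasp_force: 0.0
clock: 2.22
eef_pos: [521.9, -20.2, 349.5]
eef_rot: [[0.959, -0.284, -0.0], [-0.284, -0.959, -0.0], [-0.0, 0.0, -1.0]]
contact_force: [-0.6, -0.7, -0.3]
finger_gap: 0.301
grasp_force: 0.0
2.225 [521.9293 -20.219  349.4789] [[ 0.9587 -0.2843 -0.0003]
 [-0.2843 -0.9587 -0.0002]
 [-0.0002  0.0003 -1.    ]] [-9.4588 13.7109 93.7496 -0.0169 72.5531 97.0614] 0.3014746615966818
```

View pics/w1.png

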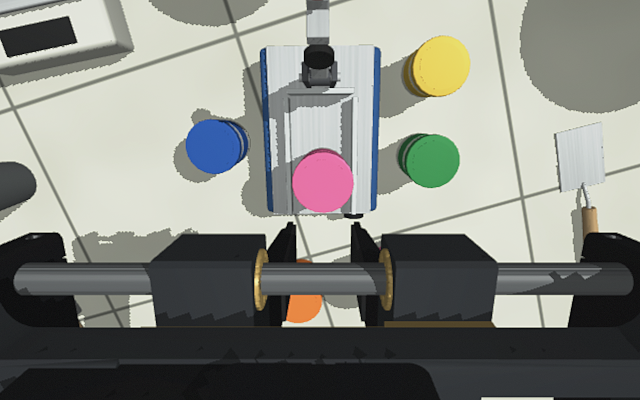

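```bash
python3 - <<'E'
from h import *
w=np.load("w1.npz");c=w["K"],w["R"],w["e"]
P=[back(*c,*p,60) for p in((263,46),(378,46),(375,213),(268,213))]
print(np.array(P)); print([np.linalg.norm(P[i]-P[i-1]) for i in range(4)])
X=c[1]@[0,1,0];X[2]=0;X/=np.linalg.norm(X)
ax=(P[0]+P[1]-P[2]-P[3]);yaw=np.arctan2(ax[1],ax[0]);print(yaw)
m=np.mean(P,0);X=np.array([np.cos(yaw),np.sin(yaw),0]);Y=np.array([-X[1],X[0],0]);h=m+15*X;print("home",h)
for n,p in dict(pot=(323,181,135),bl=(217,147,75),rt=(431,161,75),stop=(321,92,100)).items():
    q=back(*c,*p);print(n,q,(q-h)@X,(q-h)@Y)
h=np.array([574,-33,0]);yaw=-.285;X=np.array([np.cos(yaw),np.sin(yaw),0])
o=robot.observe()
for s,z in((-130,350),(-130,112),(-20,112)): print(s,z,h+s*X+[0,0,z],totool(h+s*X+[0,0,z]))
E
```

```text
[[ 678.8568    6.8012   60.    ]
 [ 639.7852 -124.7716   60.    ]
 [ 439.5722  -69.3892   60.    ]
 [ 480.4031   67.867    60.    ]]
[np.float64(207.63644622312603), np.float64(137.25158098221925), np.float64(207.73173136256156), np.float64(143.20062618532947)]
-0.28418806808263236
home [574.0527 -34.0788  60.    ]
pot [515.4227 -19.2559 135.    ] -60.43429288433366 -2.2101964682224366
bl [582.2373  97.2005  75.    ] -28.95145479103527 128.30840188297896
rt [ 490.0239 -152.1458   75.    ] -47.55495859039115 -136.89115425338943
stop [606.5699 -44.0417 100.    ] 34.00632941315745 -0.44616576940681263
-130 350 [449.244    3.5505 350.    ] [-0.3821 -0.0098 -0.002 ]
-130 112 [449.244    3.5505 112.    ] [-0.3821 -0.0101  1.188 ]
-20 112 [554.8068 -27.3769 112.    ] [ 0.1679 -0.012   1.188 ]
```

The wrist view agrees with the top view: home is at about (574,-33.5), yaw -0.285, pot 60 mm short, gripper already aligned with the shaker. Next I'll go down in front of the pot and tilt the fingers 15° so that the tips meet the wall and not the lid.

```bash
python3 -m pendant '[[-0.2,0,0.1,0,0,0],[-0.42,-0.01,0.3,0,0,0],[-0.42,-0.01,0.6,0,0,0],[-0.42,-0.01,0.6,0,0,0],[-0.42,-0.01,0.6,0,0,0]]'
python3 -m pendant '[[0,0,0,0,0.2,0],[0,0,0,0,0.333,0],[0,0,0.25,0,0.333,0],[0,0,0.45,0,0.333,0],[0,0,0.59,0,0.333,0],[0,0,0.59,0,0.333,0],[0,0,0.59,0,0.333,0]]'
python3 - <<'E'
from h import *
h=np.array([574,-33.5,0]);yaw=-.285;X=np.array([np.cos(yaw),np.sin(yaw),0]);Y=np.array([-X[1],X[0],0])
o=robot.observe();d=o["eef_pos"]-h;print(o["clock"],d@X,d@Y,d[2],o["joint_positions"],o["contact_force"])
for s in(-104,-60,-42): print(s,totool(h+s*X+[0,0,111]))
E
```

```text
clock: 2.9
eef_pos: [443.4, 6.4, 231.3]
eef_rot: [[0.959, -0.284, 0.002], [-0.284, -0.959, -0.0], [0.002, -0.0, -1.0]]
contact_force: [-0.0, -0.7, 0.7]
finger_gap: 0.303
grasp_force: 0.0
clock: 3.78
eef_pos: [443.5, 6.7, 113.2]
eef_rot: [[0.926, -0.284, 0.25], [-0.274, -0.959, -0.074], [0.261, -0.0, -0.965]]
contact_force: [0.2, -0.7, 0.1]
finger_gap: 0.296
grasp_force: 0.0
3.775 -136.54823009465284 1.8538909680617999 113.23914711521485 [ -6.1359  22.0701 129.9463 -11.724   13.351  111.4327] [ 0.2399 -0.6845  0.0523]
-104 [0.1542 0.0088 0.0533]
-60 [0.3666 0.0081 0.1108]
-42 [0.4534 0.0078 0.1343]
```

```bash
python3 -m pendant '[[0.05,0.008,0.02,0,0,0],[0.1,0.008,0.036,0,0,0],[0.12,0.008,0.043,0,0,0],[0.14,0.008,0.049,0,0,0],[0.16,0.008,0.055,0,0,0],[0.18,0.008,0.06,0,0,0],[0.2,0.008,0.066,0,0,0],[0.22,0.008,0.071,0,0,0],[0.24,0.008,0.077,0,0,0],[0.26,0.008,0.082,0,0,0]]'
python3 -m pendant '[[0.02,0,0.0055,0,0,0],[0.04,0,0.011,0,0,0],[0.06,0,0.0165,0,0,0],[0.08,0,0.022,0,0,0],[0.1,0,0.0275,0,0,0],[0.115,0,0.031,0,0,0],[0.13,0,0.035,0,0,0],[0.13,0,0.035,0,0,0]]'
python3 - <<'E'
from h import *
import cv2
h=np.array([574,-33.5,0]);yaw=-.285;X=np.array([np.cos(yaw),np.sin(yaw),0]);Y=np.array([-X[1],X[0],0])
o=robot.observe();d=o["eef_pos"]-h;print(o["clock"],d@X,d@Y,d[2],o["contact_force"])
c=cam("wrist");im=robot.grab_frame("wrist");np.savez("w2",K=c[0],R=c[1],e=c[2]);cv2.imwrite("pics/w2.png",im)
E
```

```text
clock: 5.03
eef_pos: [494.2, -10.1, 109.2]
eef_rot: [[0.926, -0.284, 0.248], [-0.274, -0.959, -0.073], [0.259, 0.0, -0.966]]
contact_force: [-2.1, 1.7, -0.5]
finger_gap: 0.303
grasp_force: 0.9
clock: 6.02
eef_pos: [520.1, -17.7, 109.2]
eef_rot: [[0.926, -0.284, 0.248], [-0.274, -0.959, -0.074], [0.259, -0.0, -0.966]]
contact_force: [-0.6, -0.0, -1.3]
finger_gap: 0.304
grasp_force: 0.3
6.025 -56.115234007783386 -0.010253475901828247 109.21107426819655 [-0.5582 -0.0059 -1.3411]
```

View pics/w2.png

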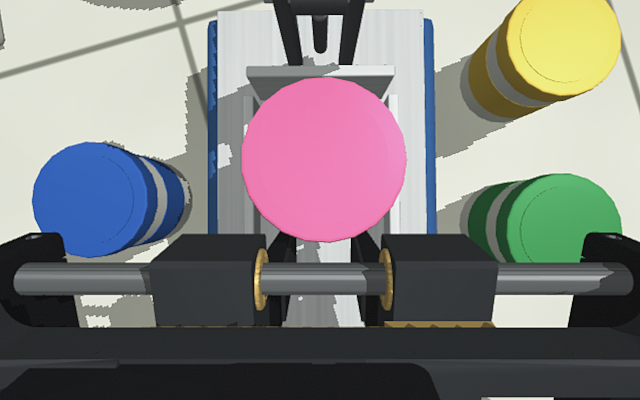

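The pot, lid centre at (324,160), is being pushed straight, with the back stop's top edge at row 70 just ahead. I'll check how much travel remains and continue in small steps.

```bash
python3 - <<'E'
from h import *
w=np.load("w2.npz");c=w["K"],w["R"],w["e"]
h=np.array([574,-33.5,0]);yaw=-.285;X=np.array([np.cos(yaw),np.sin(yaw),0]);Y=np.array([-X[1],X[0],0])
for p in((324,160,135),(320,77,100)): q=back(*c,*p)-h;print(q@X,q@Y)
E
python3 -m pendant '[[0.01,0,0.0027,0,0,0],[0.02,0,0.0055,0,0,0],[0.03,0,0.008,0,0,0],[0.035,0,0.0095,0,0,0],[0.04,0,0.011,0,0,0],[0.045,0,0.012,0,0,0]]'
python3 -m pendant '[[0.005,0,0.0014,0,0,0],[0.01,0,0.0027,0,0,0],[0.01,0,0.0027,0,0,0]]'
```

```text
-14.445616250180583 -1.333238488961987
32.10885901486367 0.4051162022234942
clock: 6.82
eef_pos: [528.8, -20.3, 109.2]
eef_rot: [[0.926, -0.284, 0.248], [-0.274, -0.959, -0.073], [0.259, 0.0, -0.966]]
contact_force: [-1.8, 0.8, 0.9]
finger_gap: 0.298
grasp_force: 1.0
clock: 7.2
eef_pos: [530.9, -20.9, 109.2]
eef_rot: [[0.926, -0.284, 0.248], [-0.274, -0.959, -0.074], [0.259, 0.0, -0.966]]
contact_force: [-2.3, 0.4, 0.3]
finger_gap: 0.303
grasp_force: 0.7
```

```bash
python3 -m pendant '[[0.005,0,0.0014,0,0,0],[0.01,0,0.0027,0,0,0],[0.01,0,0.0027,0,0,0]]' | grep -E 'pos|force'
python3 -m pendant '[[0.005,0,0.0014,0,0,0],[0.005,0,0.0014,0,0,0]]'| grep -E 'pos|force'
python3 -m pendant '[[0.005,0,0.0014,0,0,0],[0.005,0,0.0014,0,0,0]]'| grep -E 'pos|force'
```

```text
eef_pos: [532.8, -21.5, 109.2]
contact_force: [-1.0, 0.2, -0.4]
grasp_force: 0.8
eef_pos: [533.8, -21.8, 109.2]
contact_force: [-1.0, 0.1, 0.4]
grasp_force: 0.8
eef_pos: [534.7, -22.1, 109.1]
contact_force: [-2.6, 0.2, -0.2]
grasp_force: 1.2
```

```bash
for i in 1; do :; done; python3 -m pendant '[[0.005,0,0.0014,0,0,0],[0.005,0,0.0014,0,0,0]]'| grep -E 'pos|force'
python3 -m pendant '[[0.005,0,0.0014,0,0,0],[0.005,0,0.0014,0,0,0]]'| grep -E 'pos|force'
```

```text
eef_pos: [535.0, -22.2, 108.9]
contact_force: [-6.0, 0.9, 2.8]
grasp_force: 3.1
eef_pos: [535.2, -22.4, 108.8]
contact_force: [-9.9, 2.8, 6.0]
grasp_force: 5.1
```

The push has stalled with the force rising to 10 N, so the pot is against the stop. I'll back away and rise.

```bash
python3 -m pendant '[[-0.02,0,-0.0055,0,0,0],[-0.06,0,-0.016,0,0,0],[-0.15,0,-0.04,0,0,0],[-0.15,0,-0.04,0,0,0],[-0.1,0,-0.25,0,0,0],[-0.02,0,-0.5,0,0,0],[0.06,0,-0.8,0,0,0],[0.1,0,-0.98,0,0,0],[0.1,0,-0.98,0,0,0],[0.1,0,-0.98,0,0,0]]' -1
python3 -m pendant '[[0,0,0,0,-0.2,0],[0,0,0,0,-0.333,0],[0.02,0,-0.1,0,-0.333,0],[0.05,0,-0.2,0,-0.333,0],[0.05,0,-0.2,0,-0.333,0],[0.05,0,-0.2,0,-0.333,0]]'
python3 - <<'E'
from h import *
import cv2
h=np.array([574,-33.5,0]);yaw=-.285;X=np.array([np.cos(yaw),np.sin(yaw),0]);Y=np.array([-X[1],X[0],0])
o=robot.observe();d=o["eef_pos"]-h;print(o["clock"],d@X,d@Y,d[2],o["joint_positions"],o["finger_gap"])
for s,z in((140,350),(140,262)): print(s,z,totool(h+s*X+[0,0,z]))
c=cam("wrist");im=robot.grab_frame("wrist");np.savez("w3",K=c[0],R=c[1],e=c[2]);cv2.imwrite("pics/w3.png",im)
E
```

```text
clock: 9.82
eef_pos: [506.6, -13.8, 303.1]
eef_rot: [[0.926, -0.284, 0.248], [-0.274, -0.959, -0.073], [0.258, 0.0, -0.966]]
contact_force: [-0.0, 0.2, 0.0]
finger_gap: 0.001
grasp_force: 0.0
clock: 10.58
eef_pos: [505.7, -13.5, 343.3]
eef_rot: [[0.959, -0.284, -0.002], [-0.284, -0.959, 0.0], [-0.002, 0.0, -1.0]]
contact_force: [0.6, 0.0, -1.2]
finger_gap: 0.003
grasp_force: 0.0
10.575 -71.16158660276764 -0.03332952627063201 343.3092176820631 [-9.0153 12.5001 96.3249 -0.0037 71.2982 97.4804] 0.0034448182803345664
140 350 [ 1.0557 -0.0032 -0.0357]
140 262 [ 1.0567 -0.0033  0.4043]
```

View pics/w3.png

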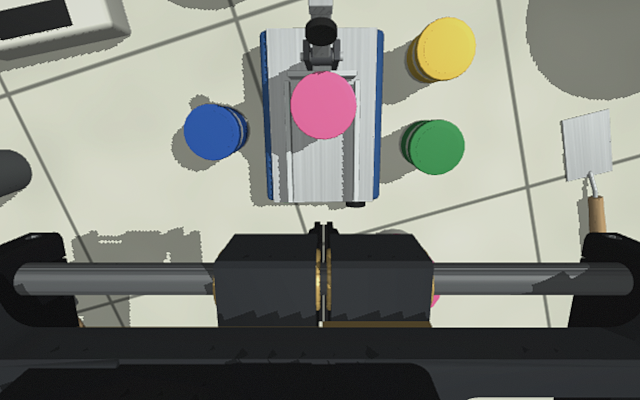

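```bash
python3 - <<'E'
from h import *
w=np.load("w3.npz");c=w["K"],w["R"],w["e"]
h=np.array([574,-33.5,0]);yaw=-.285;X=np.array([np.cos(yaw),np.sin(yaw),0]);Y=np.array([-X[1],X[0],0])
for p in((324,104,135),): q=back(*c,*p)-h;print(q@X,q@Y)
E
python3 -m pendant '[[0.25,0,0,0,0,0],[0.55,0,0,0,0,0],[0.8,0,0,0,0,0],[1,0,0,0,0,0],[1,0,0,0,0,0],[1,0,0,0,0,0]]'
python3 -m pendant '[[0.06,0,0.05,0,0,0],[0.06,0,0.2,0,0,0],[0.06,0,0.35,0,0,0],[0.06,0,0.42,0,0,0],[0.06,0,0.42,0,0,0]]'
```

```text
2.416174781773627 -2.2354513846795165
clock: 11.38
eef_pos: [697.2, -70.1, 343.8]
eef_rot: [[0.959, -0.284, -0.002], [-0.284, -0.959, 0.0], [-0.002, 0.0, -1.0]]
contact_force: [0.7, -0.0, -0.5]
finger_gap: 0.011
grasp_force: 0.0
clock: 12.0
eef_pos: [709.1, -73.6, 260.3]
eef_rot: [[0.959, -0.284, -0.001], [-0.284, -0.959, 0.0], [-0.001, 0.0, -1.0]]
contact_force: [0.8, -0.6, 0.5]
finger_gap: 0.005
grasp_force: 0.0
```

```bash
python3 -m pendant '[[-0.07,0,0,0,0,0],[-0.11,0,0,0,0,0],[-0.15,0,0,0,0,0],[-0.19,0,0,0,0,0],[-0.23,0,0,0,0,0],[-0.27,0,0,0,0,0],[-0.31,0,0,0,0,0],[-0.35,0,0,0,0,0]]'
python3 -m pendant '[[-0.04,0,0,0,0,0],[-0.08,0,0,0,0,0],[-0.12,0,0,0,0,0],[-0.16,0,0,0,0,0],[-0.2,0,0,0,0,0],[-0.23,0,0,0,0,0],[-0.23,0,0,0,0,0]]'
python3 - <<'E'
from h import *
import cv2
cv2.imwrite("pics/s4.png",cv2.resize(robot.grab_frame("scene")[150:290,230:410],None,fx=4,fy=4,interpolation=cv2.INTER_CUBIC))
E
```

```text
clock: 13.0
eef_pos: [641.4, -53.6, 260.6]
eef_rot: [[0.959, -0.284, -0.001], [-0.284, -0.959, 0.0], [-0.001, 0.0, -1.0]]
contact_force: [1.0, -0.8, 0.8]
finger_gap: 0.007
grasp_force: 0.6
clock: 13.88
eef_pos: [597.8, -40.7, 261.0]
eef_rot: [[0.959, -0.284, 0.0], [-0.284, -0.959, -0.0], [0.0, 0.0, -1.0]]
contact_force: [0.1, -0.1, -0.0]
finger_gap: 0.005
grasp_force: 0.0
```

View pics/s4.png

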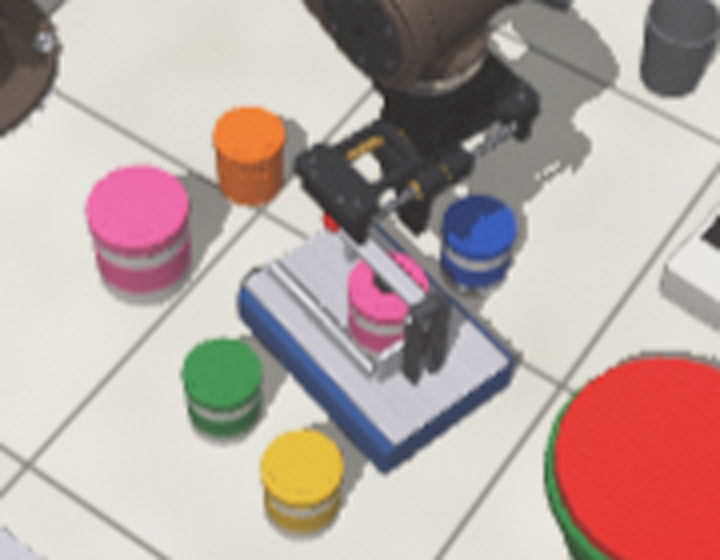

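The lever appears to be down over the pot, with the red knob at crop (333,222) towards the front. I'll rise clear and check it from the wrist camera.

```bash
python3 -m pendant '[[0,0,-0.2,0,0,0],[0,0,-0.5,0,0,0],[-0.3,0,-0.7,0,0,0],[-0.6,0,-0.7,0,0,0],[-0.6,0,-0.7,0,0,0],[-0.6,0,-0.7,0,0,0],[-0.6,0,-0.7,0,0,0]]'
python3 - <<'E'
from h import *
import cv2
h=np.array([574,-33.5,0]);yaw=-.285;X=np.array([np.cos(yaw),np.sin(yaw),0])
c=cam("wrist");print(proj(*c,h-70*X+[0,0,150]),proj(*c,h+[0,0,135])); print(robot.observe()["contact_force"])
cv2.imwrite("pics/w5.png",robot.grab_frame("wrist"))
E
```

```text
clock: 14.8
eef_pos: [484.0, -7.1, 400.3]
eef_rot: [[0.959, -0.284, -0.001], [-0.284, -0.959, -0.0], [-0.001, 0.0, -1.0]]
contact_force: [-0.1, -0.5, -0.5]
finger_gap: 0.006
grasp_force: 0.0
(np.float64(322.18003054169355), np.float64(149.3967449935124)) (np.float64(321.9439497249871), np.float64(87.38948208101046))
[-0.1252 -0.5253 -0.4641]
```

View pics/w5.png

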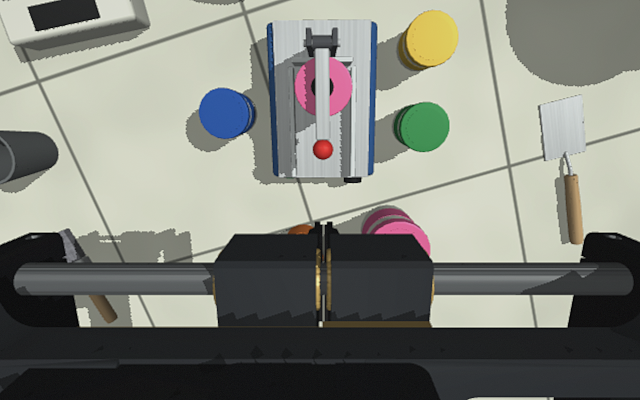

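The knob is at (322,149), exactly where the closed lever predicts, and the lid centre is at (323,87), the home position. The bystanders have not moved and the hand is clear, so I'll hand in.

```bash
python3 -c "
from rig import robot
print(robot.finish_job())"
```

```text
the job is handed in; nothing more can be done
None
```

The pink-lidded pot is fully home against the back stop, the clamp lever has snapped down level over its lid, and the job is handed in at about 15 s with the hand clear and nothing else disturbed.

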